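# Square a circuit board into the scanner's corner and start the scan

## Robot

A 6-joint arm with a two-finger parallel gripper is mounted at the origin on the work surface. World frame = base frame: x ahead of the robot, y to its left, z up, the work surface at z = 0. Lengths are in m, angles in rad, forces in N, time in s.
With the tool pointing down it reaches from about 0.3 to 0.875 m from the base axis. Payload 6.4 kg.
Tool frame: the origin (TCP) lies at the very end of the fingers, on their centre line; the grasp point (between the pads) lies 19 mm behind it (env.tcp_to_grasp is the distance from the TCP to the grasp point, in m); z points along the fingers, y is the direction in which the jaws open and shut (so a half turn about z gives the same grasp; the last joint's range is limited). The gripper opens to 88 mm and grips with 3 to 60 N. Pads are 18 mm wide; open, the fingers measure 123 mm over their backs; the gripper's body (75 mm by 187 mm) begins 45 mm behind the grasp point.
Start: joints at [-1.385, 0.181, 1.607, -0, 1.354, -0.206], TCP at [0.22, -0.531, 0.239] pointing down, gripper open.
Joint ranges: [-2.99, 2.99], [-0.89, 2.07], [0.3, 2.58], [-1.14, 4.28], [0, 2.63], [-3.12, 3.12]. Speed limits (rad/s): [2.57, 2.57, 3.01, 3.14, 3.14, 3.14].

## Interface

Orientations are given as [roll, pitch, yaw] about the fixed x, y, z axes, in that order (R = Rz(yaw) Ry(pitch) Rx(roll)).
In Python, from station import env gives the robot as it stands. The module is installed in compiled form; this text tells all that it offers.
- The arm moves only by the tool jog_arm, never from a script. Its argument "rows" is one flat list of numbers, 5 for each row, row after row: the finger opening in cm, from 0 to 8.81, then the shift along the world's x, y, z in cm, then the turn about the world's z in rad. A call has 1 to 20 rows; each row is the pose to reach, as a shift and turn from the pose commanded when the call began; what a row does not reach only later rows make up. A row lasts 1/8 s, in which the tool goes at most 62.5 mm and 10.7 degrees, less where a joint would pass 70% of its speed; a pose out of reach is approached as far as the arm can. A call with a gripper value outside its range is refused whole. The fingers move at their own pace and stop on an object; "squeeze" is the grip in N (left out, the last holds). Time passes only in rows, so rows that repeat a pose let the fingers close. It gives the time, the measured TCP pose, the force and the opening at its end, in the units of the state.
- env.get_obs(): the state, without advancing time (a new reading comes with each control period).
- env.read_camera(name): name is "scene" or "top"; returns a dict with "color" (480x640x3 uint8, blue, green, red), "z_map" (480x640 float32, m along the optical axis (not along the pixel's ray), 0 where there is no reading), "fovy" (degrees; the focal length in pixels is half the picture's height over the tangent of half this angle, whatever the lens; pixels are square), "cx", "cy" (the principal point, pixels), "origin" and "attitude" of the camera in the world. Camera axes: x right, y up, looking along -z (the intrinsics and any distortion apply to the point x, -y, -z); pixel columns grow to the right and rows downward; lengths in m; the calibration is good to about 2 mm. A picture is of the moment at which its call begins.
- env.sign_off(): hands the job in, once; it reports no verdict.
The state is a dict: "t": time; "joints": joint angles; "dq": joint speeds; "effort": joint torques, N m; "position": TCP position; "ee_rot": TCP orientation; "force": force on the tool from outside, world axes, zero at the start; "ft_torque": the same for the moment, N m; "gripper_width": finger opening in m.
Only numpy, scipy, OpenCV 4.12 (cv2) and the standard library are available. Lean on these libraries where they do the work, as an engineer would, in place of code of your own. Each camera call takes 0.05 s, during which the arm holds its last target. There are 200 camera calls.

## Task

Get the bare circuit board on the flatbed scanner's glass scanned: with fingertips resting lightly on its top, slide it over the glass into the far right corner (seen from the robot; a pale mark is on the frame there) until it is square and pushed up snug against the edges of the frame. Only then press the round start button. Go gently: the glass can crack, so never lean hard on the board, shove it hard against the frame or touch the glass itself, and leave the other things on the desk alone.

Things in the scene. Friction and masses are not known exactly. Their poses are not given: they have to be found in the camera images.
- scanner: A4 flatbed scanner without its lid, dark grey, fixed to the desk by its own weight. 280 mm along its x, 420 mm along its y, 45.5 mm high; origin: centre of its underside, z up. A raised frame surrounds the glass; its top is 45.5 mm above the origin, 3.5 mm above the glass. Its +y end is a 95 mm wide control strip.
- glass: The scanner's glass, 216 mm (x) by 297 mm (y), sunk 3.5 mm below the frame; origin: centre of its top face, axes as the scanner's. Fragile; bedded on foam tape, it gives 0.04 mm per newton. Touch down on the board slowly, under 10 mm/s: a press of 6 to 9 N drags it well, over 14 N is too hard; a measured height is not exact enough to tell these apart.
- ref_corner (a point): The reference corner: the point on the glass where the frame's far edge (+x of the scanner) and right edge (-y) meet, next to a pale diamond mark and ruler ticks on the frame. Axes as the scanner's: the far edge is the plane x = 0, the right edge y = 0 of this frame, the glass top z = 0.
- frame_far: The scanner frame's far side (+x), a plain fixed bar 32 mm wide and 420 mm long; origin on its top inner rim, whose upright inner face is the far edge. Axes as the scanner's. A push of 2 to 4 N against an edge seats and squares the board (under 1.5 N it is not snug); over 8 N is too hard.
- frame_right: The scanner frame's right side (-y), a plain fixed bar 28 mm wide and 216 mm long; origin at the middle of its top inner rim, whose upright inner face is the right edge. Axes as the scanner's.
- board: Bare green circuit board on the glass, 100 mm (its x) by 160 mm (its y), 2.4 mm thick, about 70 g, smooth on top, too wide to grip; origin: centre of its underside, z up. Starts at most 0.3 rad askew; belongs with its axes along the scanner's. Friction on the glass about 0.2; fingers hold it better, but one fingertip alone lets it pivot.
- corner_right (a point): The board's corner at its +x, -y (50, -80 mm from its origin), at the underside; belongs at ref_corner.
- corner_left (a point): The board's corner at its +x, +y (50, 80 mm from its origin), at the underside; belongs against the frame's far edge.
- start_top (a point): Centre of the top of the round start button, 20 mm across, standing 5.5 mm above the control strip (51 mm above the desk); press straight down. The small flat keys beside it do nothing.
- start (a joint): Travel of the start button in m: 0 released, 0.004 fully down; springs back; starts at 1.4 N, fully down takes about 4.2 N.
- morse_key: Bystander: Morse paddle on a 75 x 85 mm steel base, 45 mm high; origin at the centre of its underside.
- mouse: Bystander: computer mouse, 110 x 60 mm, 35 mm high; origin at the centre of its underside.
- mug: Bystander: white mug, 80 mm across, 95 mm high; origin at the centre of its underside.
- screwdriver: Bystander: screwdriver lying on the desk, 180 mm long, along its x; origin under its middle.
Things that resemble listed ones, but are neither listed nor needed, are in the scene too. Of the things like the board, leave any that is red; of the rest the smaller one is meant.

How it is judged:
By the outcome, as a careful person would: the job done as asked, in the order asked, and still so for the second after the job is handed in, with the robot touching nothing.
It also fails if it takes over 62 s, if anything falls off the work surface, if the arm or the gripper's body presses on something with over 40 N, if the wrist force passes 120 N, or if a joint passes its speed limit or range.

## Working session

There is one attempt and no reset: what is moved stays moved. The work goes in short steps, Python scripts to look and compute and a tool call to move; the robot and the scene stay as the last step left them, time stands still between calls to the robot, and variables do not carry over. Pictures are saved under pics/ and viewed, about 8 in all and at most 12, crops included, and the job is handed in when it is done.

Besides the shell and the picture viewer there is one more tool, called after "Emit:" as name(argument=value, ...) on one line, values as JSON. jog_arm: Moves the arm, as the interface text tells. Its arguments: {"type":"object","properties":{"rows":{"type":"array"},"squeeze":{"type":"number"}},"required":["rows"]}

```bash
mkdir -p pics
cat > h.py <<'E'
import numpy as np,cv2
from station import env
def grab(n):
    d=env.read_camera(n); np.savez(f'{n}.npz',**d); return d
def load(n): return dict(np.load(f'{n}.npz',allow_pickle=True))
def fl(d): return 240/np.tan(np.radians(float(d['fovy']))/2)
def Rm(d):
    a=np.array(d['attitude'],float)
    if a.shape==(3,3): return a
    from scipy.spatial.transform import Rotation as R
    return R.from_euler('xyz',a).as_matrix() if a.size==3 else R.from_quat(a).as_matrix()
def ray(d,u,v):
    f=fl(d); return Rm(d)@np.array([(u-d['cx'])/f,-(v-d['cy'])/f,-1.])
def onz(d,u,v,z):
    r=ray(d,u,v); o=np.array(d['origin'],float); return o+r*(z-o[2])/r[2]
def dep(d,u,v):
    z=np.median(d['z_map'][int(v)-1:int(v)+2,int(u)-1:int(u)+2]); return np.array(d['origin'])+ray(d,u,v)*z
E
python3 - <<'E'
from h import *
for n in('top','scene'):
    d=grab(n); cv2.imwrite(f'pics/{n}0.png',d['color']); print(n,{k:d[k] for k in d if k not in('color','z_map')})
print(env.get_obs())
E
```

```text
top {'fovy': 57.40720230926955, 'cx': 309.4309925490051, 'cy': 240.1284631136744, 'origin': array([0.48954428, 0.00253032, 0.93709322]), 'attitude': array([ 0.0219804 ,  0.00598049, -1.59054039])}
scene {'fovy': 55.44554621066579, 'cx': 316.79803637539385, 'cy': 232.83804059879395, 'origin': array([1.18542943, 0.24767593, 0.81575334]), 'attitude': array([ 0.75489441, -0.01361103,  1.93450358])}
{'t': 0.1, 'joints': array([-1.38529831e+00,  1.81479138e-01,  1.60788329e+00,  1.82900954e-05,
        1.35379020e+00, -2.06297056e-01]), 'dq': array([-2.30028495e-03, -1.31582028e-03, -3.44765480e-03, -1.73665942e-03,
       -5.41478323e-04, -2.55914495e-05]), 'effort': array([-1.98578173e-04, -4.34820414e+01, -3.42695117e+01,  7.03200046e-02,
        3.40047490e-02, -3.45932972e-05]), 'position': array([ 0.21949721, -0.5309487 ,  0.23790521]), 'ee_rot': array([-3.14006941e+00, -3.37016384e-04,  3.91790862e-01]), 'force': array([ 0.06022533, -0.32367742, -0.50233488]), 'ft_torque': array([ 0.03755945, -0.01043713,  0.00130807]), 'gripper_width': 0.08828211016657171}
```

View pics/top0.png

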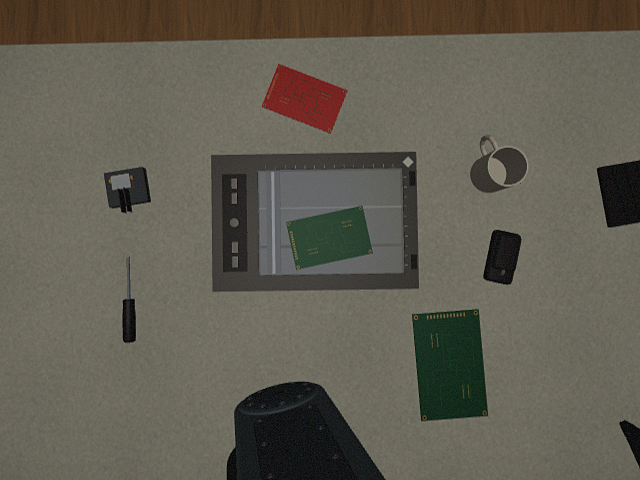

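View pics/scene0.png

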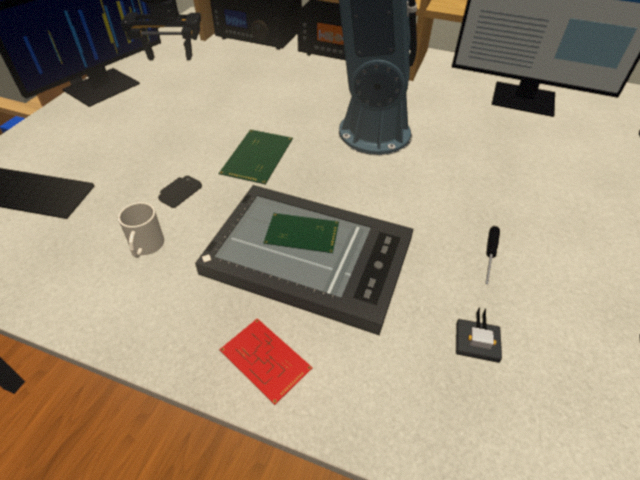

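Top view: the scanner spans about (212,153)-(418,291), with the mark at (408,162) and the button at (234,223). The small green board has corners near (287,221), (362,206), (372,254) and (298,269). The red and the larger green boards lie on the desk. I'll enlarge this area.

Run:
```python
from h import *
d=load('top'); c=d['color'][145:295,205:425]
cv2.imwrite('pics/crop0.png',cv2.resize(c,None,fx=3.6,fy=3.6,interpolation=cv2.INTER_CUBIC))
```

```text
(no output)
```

View pics/crop0.png

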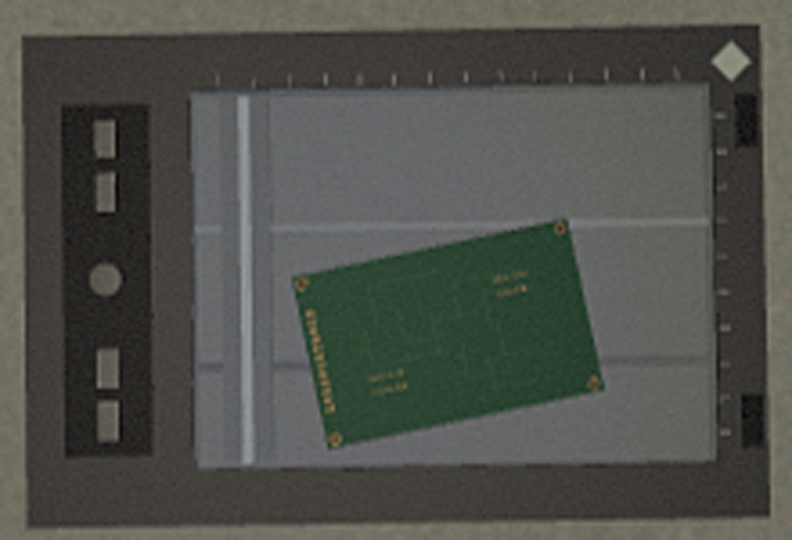

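The crop shows:
- Glass corners: (191,93), (710,84), (716,460), (198,467).
- Board corners: (292,277), (567,219), (603,388), (330,447).
- Button: (106,279).

Next I convert these to world positions.

```bash
cat >> h.py <<'E'
def fit(model,w): # rigid 2D: model->world
    m=np.array(model,float);w=np.array(w)[:,:2];mc,wc=m.mean(0),w.mean(0)
    A=(m-mc).T@(w-wc); th=np.arctan2(A[0,1]-A[1,0],A[0,0]+A[1,1])
    c,s=np.cos(th),np.sin(th);R=np.array([[c,-s],[s,c]])
    t=wc-R@mc; return th,t,R,np.abs((m@R.T+t-w)).max()
E
python3 - <<'E'
from h import *
d=load('top')
px=lambda p:(205+(p[0]+.5)/3.6-.5,145+(p[1]+.5)/3.6-.5)
W=lambda P,z:[onz(d,*px(p),z) for p in P]
# order: (+x,+y),(+x,-y),(-x,-y),(-x,+y)
q=[(1,1),(1,-1),(-1,-1),(-1,1)]
rect=lambda a,b:[(a*x/2,b*y/2) for x,y in q]
G=W([(191,93),(710,84),(716,460),(198,467)],.042); print('glass',fit(rect(.216,.297),G))
S=W([(23,36),(757,25),(770,516),(28,527)],.0455); th,t,R,e=fit(rect(.28,.42),S); print('scanner',th,t,e,'glass off exp?')
B=W([(292,277),(567,219),(603,388),(330,447)],.0444); print('board',fit(rect(.1,.16),B)); print(np.round(B,4))
print('button',W([(106,279)],.051))
print('depth z glass,board,frame,button,desk',[dep(d,*px(p)).round(4) for p in [(450,150),(450,330),(450,50),(106,279),(740,537)]])
E
```

```text
glass (np.float64(-0.004271734243172984), array([ 0.54721815, -0.03655751]), array([[ 0.99999088,  0.00427172],
       [-0.00427172,  0.99999088]]), np.float64(0.0019420887768162448))
scanner -0.004127401024901607 [ 0.54786759 -0.00276261] 0.0020034773353162227 glass off exp?
board (np.float64(0.19151775867939305), array([ 0.51476558, -0.03264641]), array([[ 0.98171646, -0.19034912],
       [ 0.19034912,  0.98171646]]), np.float64(0.0012664640568118557))
[[ 0.5481  0.055   0.0444]
 [ 0.5778 -0.1014  0.0444]
 [ 0.4817 -0.1196  0.0444]
 [ 0.4515  0.0353  0.0444]]
button [array([0.54860933, 0.15935716, 0.051     ])]
depth z glass,board,frame,button,desk [array([ 0.6189, -0.0361,  0.0408]), array([ 0.5163, -0.0339,  0.0435]), array([ 0.6754, -0.0372,  0.044 ]), array([0.5487, 0.1596, 0.0499]), array([ 0.3915, -0.205 , -0.0017])]
```

Board centre is (0.5148,-0.0326) with yaw 0.1915. The target is about (0.605,-0.105) with yaw -0.004. I'll move over the board with the fingers spread along its long side.

Emit:
jog_arm(rows=[8.8, 3, 5, 0, 0, 8.8, 6, 10, 0, -0.05, 8.8, 9, 15, 0, -0.1, 8.8, 12, 20, 0, -0.15, 8.8, 15, 25, 0, -0.2, 8.8, 18, 30, 0, -0.2, 8.8, 21, 35, 0, -0.2, 8.8, 24, 40, -2, -0.2, 8.8, 27, 45, -6, -0.2, 8.8, 29.5, 49.8, -11, -0.2, 8.8, 29.5, 49.8, -15, -0.2, 8.8, 29.5, 49.8, -18, -0.2, 8.8, 29.5, 49.8, -18.5, -0.2, 8.8, 29.5, 49.8, -18.5, -0.2, 8.8, 29.5, 49.8, -18.5, -0.2])

```text
t: 1.98
position: [0.5158, -0.0341, 0.0554]
ee_rot: [3.14, -0.003, 0.191]
force: [-0.8, 0.0, -0.1]
gripper_width: 0.088
```

Emit:
jog_arm(rows=[8.8, 0, 0, 0, 0, 8.8, 0, 0, -0.1, 0, 8.8, 0, 0, -0.2, 0, 8.8, 0, 0, -0.3, 0, 8.8, 0, 0, -0.4, 0, 8.8, 0, 0, -0.5, 0, 8.8, 0, 0, -0.6, 0, 8.8, 0, 0, -0.6, 0, 8.8, 0, 0, -0.6, 0])

```text
t: 3.1
position: [0.5146, -0.0334, 0.0477]
ee_rot: [-3.142, -0.0, 0.192]
force: [-0.0, 0.6, -0.4]
gripper_width: 0.0882
```

Run:
```python
from h import *
o=env.get_obs(); print(o['position'],o['ee_rot'],o['force'],o['ft_torque'])
d=grab('top'); cv2.imwrite('pics/crop1.png',cv2.resize(d['color'][145:295,205:425],None,fx=3.6,fy=3.6,interpolation=cv2.INTER_CUBIC))
```

```text
[ 0.51459931 -0.03344956  0.04771268] [-3.14158847e+00 -1.64056263e-05  1.91762029e-01] [-0.03046949  0.6151207  -0.42968319] [0.03856869 0.00181637 0.03814435]
```

Emit:
jog_arm(rows=[8.8, 0, 0, -0.05, 0, 8.8, 0, 0, -0.1, 0, 8.8, 0, 0, -0.15, 0, 8.8, 0, 0, -0.2, 0, 8.8, 0, 0, -0.22, 0, 8.8, 0, 0, -0.24, 0, 8.8, 0, 0, -0.24, 0, 8.8, 0, 0, -0.24, 0])

```text
t: 4.15
position: [0.5146, -0.0334, 0.0453]
ee_rot: [-3.142, -0.0, 0.192]
force: [-0.1, 0.4, -0.3]
gripper_width: 0.0881
```

Emit:
jog_arm(rows=[8.8, 0, 0, -0.02, 0, 8.8, 0, 0, -0.04, 0, 8.8, 0, 0, -0.06, 0, 8.8, 0, 0, -0.06, 0])

```text
t: 4.65
position: [0.5146, -0.0334, 0.0448]
ee_rot: [-3.142, -0.0, 0.192]
force: [0.5, 0.3, 0.7]
gripper_width: 0.0881
```

Emit:
jog_arm(rows=[8.8, 0, 0, -0.01, 0, 8.8, 0, 0, -0.02, 0, 8.8, 0, 0, -0.02, 0])

```text
t: 5.03
position: [0.5147, -0.0335, 0.0447]
ee_rot: [3.142, -0.0, 0.192]
force: [-0.1, 0.7, 3.9]
gripper_width: 0.0884
```

Emit:
jog_arm(rows=[8.8, 0, 0, -0.01, 0, 8.8, 0, 0, -0.02, 0, 8.8, 0, 0, -0.02, 0])

```text
t: 5.4
position: [0.5148, -0.0335, 0.0446]
ee_rot: [3.141, -0.0, 0.192]
force: [-2.5, 0.8, 4.8]
gripper_width: 0.0882
```

Emit:
jog_arm(rows=[8.8, 0, 0, -0.01, 0, 8.8, 0.2, -0.1, -0.01, -0.01, 8.8, 0.4, -0.3, -0.01, -0.02, 8.8, 0.7, -0.5, -0.01, -0.035, 8.8, 1.0, -0.8, -0.01, -0.05, 8.8, 1.0, -0.8, -0.01, -0.05])

```text
t: 6.15
position: [0.5254, -0.0418, 0.0446]
ee_rot: [3.141, -0.002, 0.141]
force: [1.3, -0.7, 4.1]
gripper_width: 0.0882
```

Run:
```python
from h import *
o=env.get_obs(); print(o['position'],o['ee_rot'],o['force'])
d=grab('scene'); cv2.imwrite('pics/s1.png',cv2.resize(d['color'][170:340,190:420],None,fx=3.4,fy=3.4,interpolation=cv2.INTER_CUBIC))
```

```text
[ 0.52542777 -0.04178212  0.04463885] [ 3.14097445e+00 -1.57083182e-03  1.41432603e-01] [ 1.30869977 -0.74447717  4.06809946]
```

View pics/s1.png

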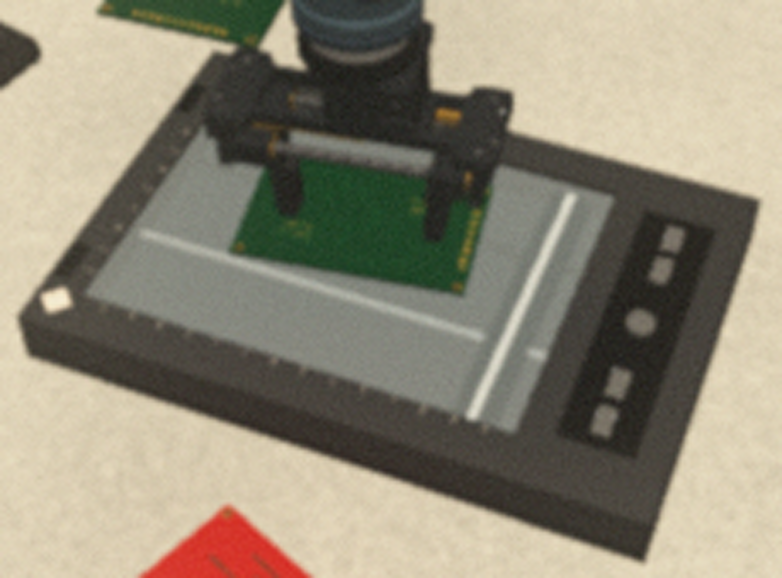

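The scene crop shows both fingertips on the board. The board's far corners are near (235,250) and (463,293).

Run:
```python
from h import *
d=load('scene')
px=lambda p:(190+(p[0]+.5)/3.4-.5,170+(p[1]+.5)/3.4-.5)
a,b=[onz(d,*px(p),.0444)[:2] for p in[(235,250),(463,293)]]
print(a,b,np.linalg.norm(a-b),np.arctan2(-(b-a)[0],(b-a)[1]))
print('ref',[onz(d,*px(p),.0455)[:2] for p in[(88,294),(519,433)]])
```

```text
[ 0.581832   -0.11153673] [0.5614084  0.04277604] 0.1556584577350746 0.13158719330087074
ref [array([ 0.65212717, -0.18263853]), array([0.65376664, 0.11238108])]
```

The board follows the fingers, once I allow for the scene camera's offset of about 2.5 mm. Next I slide further with slightly more press.

Emit:
jog_arm(rows=[8.8, 0, 0, -0.01, 0, 8.8, 0, 0, -0.015, 0, 8.8, 0.2, -0.15, -0.015, -0.005, 8.8, 0.6, -0.45, -0.015, -0.015, 8.8, 1.0, -0.8, -0.015, -0.025, 8.8, 1.4, -1.1, -0.015, -0.035, 8.8, 1.8, -1.4, -0.015, -0.045, 8.8, 2.2, -1.75, -0.015, -0.055, 8.8, 2.6, -2.05, -0.015, -0.065, 8.8, 3.0, -2.4, -0.015, -0.075, 8.8, 3.0, -2.4, -0.015, -0.075])

```text
t: 7.58
position: [0.5553, -0.0657, 0.0446]
ee_rot: [3.141, -0.001, 0.067]
force: [0.6, -0.3, 5.6]
gripper_width: 0.0882
```

Emit:
jog_arm(rows=[8.8, 0.2, -0.15, -0.005, -0.005, 8.8, 0.6, -0.45, -0.005, -0.015, 8.8, 1.0, -0.8, -0.005, -0.025, 8.8, 1.4, -1.1, -0.005, -0.035, 8.8, 1.8, -1.4, -0.005, -0.045, 8.8, 2.2, -1.7, -0.005, -0.05, 8.8, 2.6, -2.0, -0.005, -0.055, 8.8, 3.0, -2.3, -0.005, -0.06, 8.8, 3.4, -2.6, -0.005, -0.065, 8.8, 3.8, -2.9, -0.005, -0.071, 8.8, 4.2, -3.2, -0.005, -0.071, 8.8, 4.4, -3.4, -0.005, -0.071, 8.8, 4.4, -3.4, -0.005, -0.071])

```text
t: 9.2
position: [0.599, -0.0995, 0.0446]
ee_rot: [3.141, -0.001, -0.004]
force: [-0.5, 0.1, 6.9]
gripper_width: 0.0876
```

Run:
```python
from h import *
o=env.get_obs(); print(o['position'],o['ee_rot'],o['force'])
d=grab('scene'); cv2.imwrite('pics/s2.png',cv2.resize(d['color'][185:325,195:365],None,fx=4.2,fy=4.2,interpolation=cv2.INTER_CUBIC))
```

```text
[ 0.59902346 -0.09951873  0.04455067] [ 3.14143221e+00 -8.83662512e-04 -4.01438937e-03] [-0.48403014  0.05638276  6.85705009]
```

View pics/s2.png

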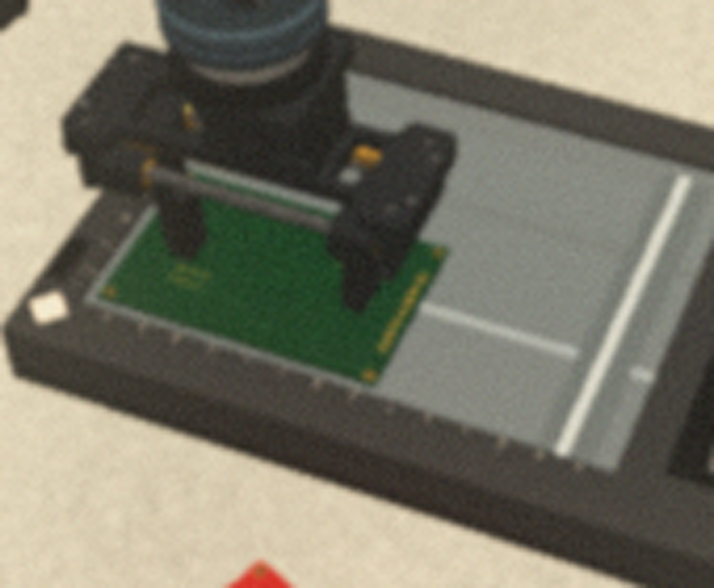

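The board is nearly square, with gaps of a few mm. I'll close the far edge slowly while watching the force.

Emit:
jog_arm(rows=[8.8, 0.1, 0, 0, 0, 8.8, 0.2, 0, 0, 0, 8.8, 0.3, 0, 0, 0, 8.8, 0.37, 0, 0, 0, 8.8, 0.42, 0, 0, 0, 8.8, 0.46, 0, 0, 0])

```text
t: 10.0
position: [0.6031, -0.0993, 0.0445]
ee_rot: [-3.142, 0.0, -0.004]
force: [-1.1, -0.0, 7.7]
gripper_width: 0.0881
```

Emit:
jog_arm(rows=[8.8, 0.04, 0, 0.005, 0, 8.8, 0.08, 0, 0.005, 0, 8.8, 0.12, 0, 0.005, 0])

```text
t: 10.38
position: [0.6043, -0.0993, 0.0445]
ee_rot: [-3.142, 0.0, -0.004]
force: [-0.7, 0.7, 8.4]
gripper_width: 0.0877
```

Emit:
jog_arm(rows=[8.8, 0.03, 0, 0.01, 0, 8.8, 0.06, 0, 0.01, 0, 8.8, 0.09, 0, 0.01, 0])

```text
t: 10.75
position: [0.6052, -0.0993, 0.0445]
ee_rot: [-3.142, 0.0, -0.004]
force: [-1.4, 1.2, 6.8]
gripper_width: 0.088
```

Emit:
jog_arm(rows=[8.8, 0.03, 0, 0, 0, 8.8, 0.06, 0, 0, 0, 8.8, 0.08, 0, 0, 0])

```text
t: 11.12
position: [0.6055, -0.0993, 0.0445]
ee_rot: [-3.141, 0.001, -0.004]
force: [-3.7, -0.6, 7.8]
gripper_width: 0.0879
```

Emit:
jog_arm(rows=[8.8, 0.02, 0, 0.005, 0, 8.8, 0.03, 0, 0.005, 0, 8.8, 0.03, 0, 0.005, 0])

```text
t: 11.5
position: [0.6056, -0.0993, 0.0444]
ee_rot: [-3.141, 0.002, -0.004]
force: [-4.2, -0.9, 7.9]
gripper_width: 0.0881
```

The far edge is met, with a push of about 3 N. Now the right edge.

Emit:
jog_arm(rows=[8.8, 0, -0.05, 0.005, 0, 8.8, 0, -0.12, 0.005, 0, 8.8, 0, -0.2, 0.005, 0, 8.8, 0, -0.28, 0.005, 0, 8.8, 0, -0.34, 0.005, 0, 8.8, 0, -0.4, 0.005, 0])

```text
t: 12.25
position: [0.6058, -0.1027, 0.0444]
ee_rot: [-3.141, 0.001, -0.004]
force: [-2.2, 3.0, 7.5]
gripper_width: 0.088
```

Emit:
jog_arm(rows=[8.8, 0, -0.04, 0, 0, 8.8, 0, -0.08, 0, 0, 8.8, 0, -0.12, 0, 0])

```text
t: 12.62
position: [0.6058, -0.1039, 0.0444]
ee_rot: [-3.141, 0.001, -0.004]
force: [-3.7, 3.1, 7.9]
gripper_width: 0.0881
```

Emit:
jog_arm(rows=[8.8, 0, -0.04, 0, 0, 8.8, 0, -0.08, 0, 0, 8.8, 0, -0.12, 0, 0])

```text
t: 13.0
position: [0.6058, -0.1051, 0.0444]
ee_rot: [-3.141, 0.001, -0.004]
force: [-2.9, 1.6, 7.8]
gripper_width: 0.0881
```

Run:
```python
from h import *
o=env.get_obs(); print(o['position'],o['ee_rot'],o['force'])
d=grab('scene'); cv2.imwrite('pics/s3.png',cv2.resize(d['color'][195:295,195:315],None,fx=6,fy=6,interpolation=cv2.INTER_CUBIC))
```

```text
[ 0.60578237 -0.10512886  0.04443088] [-3.14075020e+00  1.32781389e-03 -3.73455499e-03] [-2.91083223  1.60404479  7.84205354]
```

View pics/s3.png

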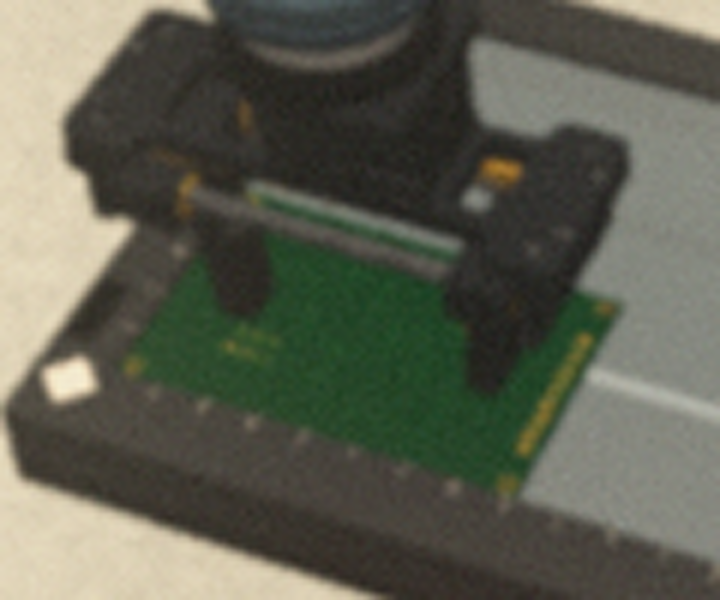

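The board looks flush at the far edge and close to the right edge. I'll continue until the force rises.

Emit:
jog_arm(rows=[8.8, 0, -0.03, 0, 0, 8.8, 0, -0.06, 0, 0, 8.8, 0, -0.08, 0, 0])

```text
t: 13.42
position: [0.6058, -0.1059, 0.0444]
ee_rot: [-3.141, 0.001, -0.004]
force: [-2.6, 2.4, 7.2]
gripper_width: 0.0876
```

Emit:
jog_arm(rows=[8.8, 0, -0.03, 0, 0, 8.8, 0, -0.06, 0, 0, 8.8, 0, -0.08, 0, 0])

```text
t: 13.8
position: [0.6059, -0.1067, 0.0444]
ee_rot: [-3.141, 0.001, -0.004]
force: [-2.0, 2.2, 7.0]
gripper_width: 0.0879
```

Emit:
jog_arm(rows=[8.8, 0, -0.03, 0, 0, 8.8, 0, -0.06, 0, 0, 8.8, 0, -0.08, 0, 0])

```text
t: 14.18
position: [0.6063, -0.1075, 0.0445]
ee_rot: [-3.141, 0.0, -0.004]
force: [0.1, 2.8, 6.7]
gripper_width: 0.0881
```

Run:
```python
from h import *
o=env.get_obs(); print(o['position'],o['ee_rot'],o['force'])
ims=[env.read_camera('scene')['color'] for _ in range(4)]
m=np.mean(ims,0).astype(np.uint8)
a=cv2.resize(m[195:295,195:315],None,fx=6,fy=6,interpolation=cv2.INTER_CUBIC); cv2.imwrite('pics/s4.png',cv2.convertScaleAbs(a,alpha=1.6))
```

```text
[ 0.60627303 -0.10746506  0.04446687] [-3.14072853e+00  1.77396318e-04 -3.75730452e-03] [0.09303753 2.81529852 6.68633719]
```

View pics/s4.png

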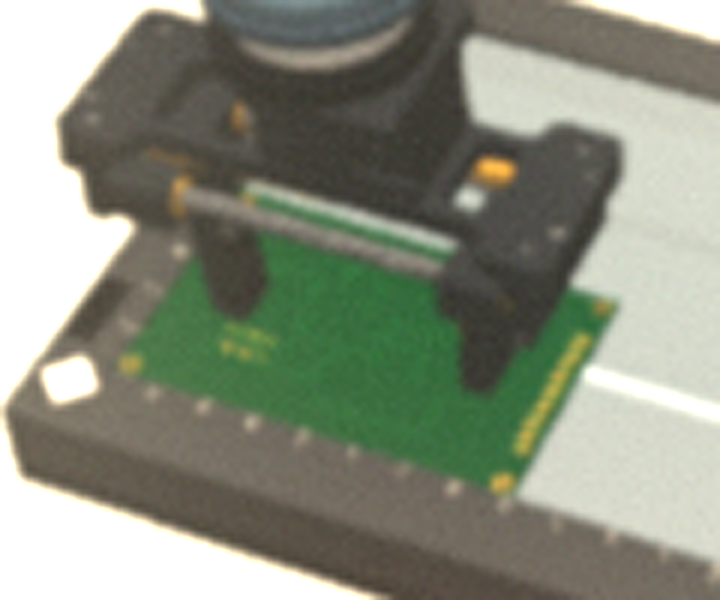

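Emit:
jog_arm(rows=[8.8, 0, -0.03, -0.005, 0, 8.8, 0, -0.05, -0.005, 0, 8.8, 0, -0.05, -0.005, 0])

```text
t: 14.75
position: [0.6064, -0.1079, 0.0445]
ee_rot: [-3.141, -0.0, -0.004]
force: [-0.2, 2.2, 6.5]
gripper_width: 0.0881
```

```bash
cat >> h.py <<'E'
def avg(n=8): return np.mean([cv2.cvtColor(env.read_camera('scene')['color'],cv2.COLOR_BGR2GRAY) for _ in range(n)],0).astype(np.float32)
def flow(a,b,pts,w=7):
    r=[]
    s=lambda g:cv2.convertScaleAbs(g)
    p=np.array(pts,np.float32).reshape(-1,1,2)
    q,st,e=cv2.calcOpticalFlowPyrLK(s(a*1.5),s(b*1.5),p,None,winSize=(2*w+1,)*2,maxLevel=0)
    return (q-p).reshape(-1,2).round(2)
PTS=[(279,275.5),(296,246),(288,262),(217,255.5),(236,252),(206.5,258.5),(274,264)] # pads corner L, corner, connector, corner R, print, mark(frame), finger
E
python3 - <<'E'
from h import *
np.save('f0.npy',avg())
E
```

Emit:
jog_arm(rows=[8.8, 0, -0.03, 0, 0, 8.8, 0, -0.06, 0, 0, 8.8, 0, -0.1, 0, 0, 8.8, 0, -0.1, 0, 0])

```text
t: 15.65
position: [0.6065, -0.109, 0.0445]
ee_rot: [-3.141, -0.0, -0.004]
force: [-0.3, 2.4, 5.7]
gripper_width: 0.0879
```

Run:
```python
from h import *
f=avg(); np.save('f1.npy',f); print(flow(np.load('f0.npy'),f,PTS,4)); print(env.get_obs()['force'])
```

```text
[[-0.    0.01]
 [-0.01  0.01]
 [ 0.01 -0.03]
 [-0.04 -0.03]
 [ 0.   -0.02]
 [ 0.   -0.01]
 [-0.22 -0.01]]
[0.35339795 3.11241922 6.22966318]
```

The board doesn't move while the fingers slip, so the right edge holds it. I'll firm up the press slightly and reseat both edges.

Emit:
jog_arm(rows=[8.8, 0, 0, -0.005, 0, 8.8, 0, 0, -0.01, 0, 8.8, 0.02, 0, -0.012, 0, 8.8, 0.04, 0, -0.012, 0, 8.8, 0.06, 0, -0.012, 0])

```text
t: 16.68
position: [0.6066, -0.109, 0.0444]
ee_rot: [-3.141, 0.001, -0.004]
force: [-3.9, 3.1, 9.5]
gripper_width: 0.088
```

Emit:
jog_arm(rows=[8.8, 0.02, 0, 0.004, 0, 8.8, 0.02, -0.02, 0.004, 0, 8.8, 0.02, -0.05, 0.004, 0, 8.8, 0.02, -0.07, 0.004, 0, 8.8, 0.02, -0.07, 0.004, 0])

```text
t: 17.3
position: [0.607, -0.1096, 0.0444]
ee_rot: [-3.141, 0.0, -0.004]
force: [-0.9, 2.8, 7.4]
gripper_width: 0.0881
```

Run:
```python
from h import *
f=avg(); np.save('f2.npy',f); print(flow(np.load('f1.npy'),f,PTS,4)); o=env.get_obs();print(o['force'],o['position'])
```

```text
[[ 0.02 -0.02]
 [ 0.1   0.02]
 [-0.05  0.07]
 [ 0.01  0.1 ]
 [ 0.09  0.09]
 [-0.    0.  ]
 [-0.24  0.01]]
[-0.9493797   2.93961009  7.89379063] [ 0.60696599 -0.10961729  0.04440795]
```

Emit:
jog_arm(rows=[8.8, -0.01, 0, -0.006, 0, 8.8, -0.01, -0.04, -0.008, 0, 8.8, -0.01, -0.08, -0.008, 0])

```text
t: 18.08
position: [0.6072, -0.1104, 0.0444]
ee_rot: [-3.141, -0.0, -0.004]
force: [-0.5, 3.3, 7.4]
gripper_width: 0.0878
```

Emit:
jog_arm(rows=[8.8, 0, 0, -0.006, 0, 8.8, 0, 0, -0.012, 0, 8.8, 0, -0.03, -0.012, 0, 8.8, 0, -0.06, -0.012, 0])

```text
t: 18.58
position: [0.6073, -0.111, 0.0445]
ee_rot: [-3.141, -0.001, -0.004]
force: [0.0, 3.6, 7.2]
gripper_width: 0.0883
```

Emit:
jog_arm(rows=[8.8, 0, 0, -0.006, 0, 8.8, 0, 0, -0.01, 0, 8.8, 0, -0.03, -0.01, 0, 8.8, 0, -0.06, -0.01, 0])

```text
t: 19.08
position: [0.6074, -0.1116, 0.0444]
ee_rot: [-3.141, -0.001, -0.004]
force: [-0.1, 3.6, 7.7]
gripper_width: 0.0883
```

Emit:
jog_arm(rows=[8.8, 0.03, 0, 0, 0, 8.8, 0.06, 0, 0, 0, 8.8, 0.08, 0, 0, 0])

```text
t: 19.45
position: [0.6074, -0.1116, 0.0443]
ee_rot: [-3.141, 0.001, -0.004]
force: [-4.6, 3.8, 11.2]
gripper_width: 0.088
```

Run:
```python
from h import *
f=avg(4); np.save('f3.npy',f); print(flow(np.load('f1.npy'),f,PTS,4)); o=env.get_obs();print(o['force'],o['position'])
```

```text
[[-0.   -0.  ]
 [ 0.06  0.05]
 [-0.11  0.24]
 [ 0.1   0.19]
 [ 0.15  0.13]
 [-0.01  0.01]
 [-1.1  -0.1 ]]
[-2.99833295  2.77787562 10.27866177] [ 0.60740848 -0.11164025  0.04432471]
```

Both edges are loaded, at about 3 N each. I'll lift off straight up, then move over the button and close the fingers.

Emit:
jog_arm(rows=[8.8, 0, 0, 0.03, 0, 8.8, 0, 0, 0.08, 0, 8.8, 0, 0, 0.2, 0, 8.8, 0, 0, 0.6, 0, 8.8, 0, 0, 2, 0, 8.8, 0, 0, 4, 0, 0, 0, 3, 6, 0, 0, -1, 7, 7, 0, 0, -2, 11, 7, 0, 0, -3.5, 16, 7, 0, 0, -5, 21, 7, 0, 0, -5.9, 25, 7, 0, 0, -5.9, 27.1, 6, 0, 0, -5.9, 27.1, 4, 0, 0, -5.9, 27.1, 4, 0])

```text
t: 21.52
position: [0.5481, 0.1588, 0.0838]
ee_rot: [3.141, 0.001, -0.004]
force: [-0.3, -0.5, -0.3]
gripper_width: 0.001
```

Run:
```python
from h import *
o=env.get_obs();print(o['force'],o['position'],o['gripper_width'])
f=avg(4); print(flow(np.load('f3.npy'),f,PTS[:6],4))
g=[grab('top')['color'] for _ in range(4)]; m=np.mean(g,0).astype(np.uint8)
cv2.imwrite('pics/t5.png',cv2.convertScaleAbs(cv2.resize(m[150:235,300:425],None,fx=6.4,fy=6.4,interpolation=cv2.INTER_CUBIC),alpha=1.8))
```

```text
[-0.34371938 -0.47127561 -0.3215676 ] [0.54813588 0.15884759 0.08384349] 0.0010096972857339933
[[ 0.15 -0.04]
 [ 0.08 -0.22]
 [ 0.37 -0.7 ]
 [-0.31 -0.21]
 [ 0.09 -0.78]
 [-0.02 -0.01]]
```

View pics/t5.png

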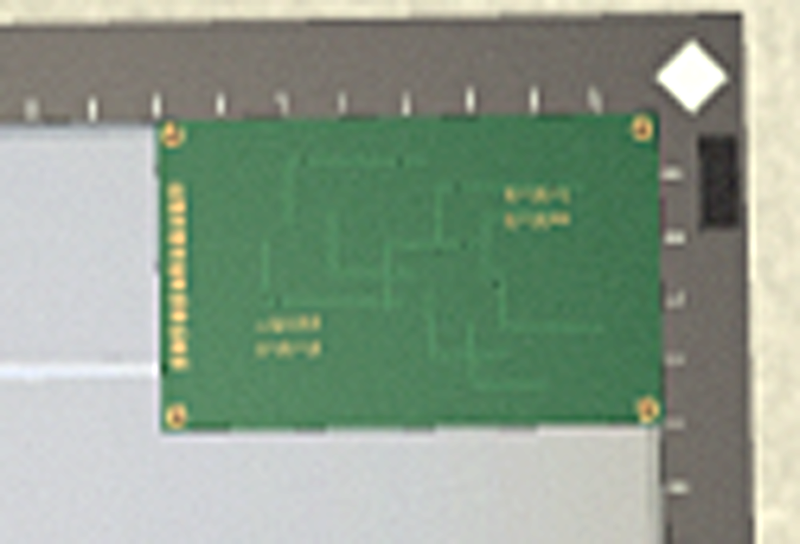

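The top view shows the board square in the corner. Its far edge runs (160,122)-(658,115), in line with the rim, with no obvious glass sliver. I'll check brightness profiles across the edges.

Run:
```python
from h import *
m=np.mean([env.read_camera('top')['color'] for _ in range(6)],0).astype(np.float32)
px=lambda x,y:(300+(x+.5)/6.4-.5,150+(y+.5)/6.4-.5)
M=float(1)
def prof(P,Q,n,off):
    P,Q=np.array(px(*P)),np.array(px(*Q)); ts=np.linspace(.1,.9,60); d=(Q-P)/np.linalg.norm(Q-P); nn=np.array(n,float)
    pts=[[P+(Q-P)*t+nn*o for t in ts] for o in off]
    pts=np.array(pts,np.float32); s=cv2.remap(m,pts[...,0],pts[...,1],cv2.INTER_LINEAR)
    return s
off=np.arange(-3,4,.5)
for name,P,Q,n in [('far',(160,122),(658,115),(0,-1)),('right',(658,115),(664,425),(1,0)),('glass-far',(0,125),(150,123),(0,-1)),('glass-right',(664,425),(667,540),(1,0))]:
    s=prof(P,Q,n,off)
    print(name,'R',s[...,2].mean(1).round(0)); 
    if name in('far','right'):
        print('  halves R',s[:,:25,2].mean(1).round(0),s[:,35:,2].mean(1).round(0))
```

```text
far R [41. 41. 41. 40. 39. 40. 45. 55. 64. 70. 72. 72. 72. 71.]
  halves R [44. 44. 43. 43. 42. 43. 49. 57. 65. 72. 73. 74. 74. 73.] [39. 38. 38. 37. 36. 35. 40. 53. 63. 68. 71. 71. 70. 69.]
right R [37. 37. 36. 35. 35. 40. 51. 62. 69. 69. 68. 68. 67. 65.]
  halves R [36. 36. 35. 34. 34. 37. 52. 65. 69. 71. 70. 69. 68. 66.] [38. 38. 38. 36. 36. 41. 49. 61. 70. 69. 68. 68. 68. 65.]
glass-far R [116. 111. 107. 103.  99.  88.  76.  74.  72.  75.  78.  78.  78.  76.]
glass-right R [106. 101. 100.  98.  81.  64.  62.  64.  67.  69.  69.  68.  67.  65.]
```

There is no glass sliver at either edge: the profiles rise monotonically along the full length. Now the start button.

Emit:
jog_arm(rows=[0, 0.05, 0.07, -1.5, 0, 0, 0.05, 0.07, -2.6, 0, 0, 0.05, 0.07, -3.0, 0, 0, 0.05, 0.07, -3.1, 0, 0, 0.05, 0.07, -3.2, 0, 0, 0.05, 0.07, -3.3, 0, 0, 0.05, 0.07, -3.4, 0, 0, 0.05, 0.07, -3.5, 0, 0, 0.05, 0.07, -3.55, 0, 0, 0.05, 0.07, -3.6, 0, 0, 0.05, 0.07, -3.6, 0])

```text
t: 23.6
position: [0.5497, 0.1593, 0.0481]
ee_rot: [-3.142, -0.001, -0.004]
force: [0.4, 0.4, 3.6]
gripper_width: 0.0004
```

Emit:
jog_arm(rows=[0, 0, 0, -0.04, 0, 0, 0, 0, -0.08, 0, 0, 0, 0, -0.12, 0, 0, 0, 0, -0.12, 0])

```text
t: 24.1
position: [0.5497, 0.1593, 0.0473]
ee_rot: [3.142, -0.001, -0.004]
force: [-0.9, 0.1, 8.7]
gripper_width: 0.0007
```

The force is 9 N, past the 4.2 N the button needs, so it is fully down. Now I retract.

Emit:
jog_arm(rows=[0, 0, 0, 0, 0, 0, 0, 0, 0.5, 0, 0, 0, 0, 2, 0, 0, 0, 0, 6, 0, 0, 0, 0, 10, 0, 0, 0, 0, 12, 0, 0, 0, 0, 12, 0, 0, 0, 0, 12, 0])

```text
t: 25.1
position: [0.5485, 0.1592, 0.1656]
ee_rot: [3.141, 0.002, -0.004]
force: [0.1, 0.4, 0.5]
gripper_width: 0.0006
```

Run:
```python
from h import *
o=env.get_obs();print(o['force'],o['position'],o['dq'].round(3))
m=np.mean([grab('top')['color'] for _ in range(4)],0).astype(np.uint8)
cv2.imwrite('pics/t6.png',cv2.convertScaleAbs(cv2.resize(m[145:295,205:425],None,fx=3.6,fy=3.6,interpolation=cv2.INTER_CUBIC),alpha=1.5))
```

```text
[0.0584336  0.42819325 0.49245329] [0.5484974  0.1591898  0.16560849] [ 0.001  0.014  0.007  0.    -0.001 -0.   ]
```

View pics/t6.png

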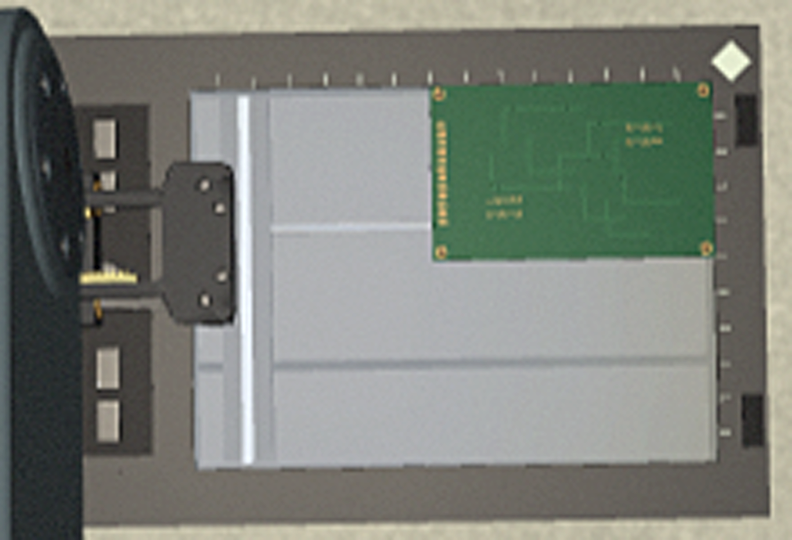

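The board is still square in the corner (432,88)-(714,258), and the arm is clear above the strip. I'm handing the job in.

```bash
python3 -c "
from station import env; print(env.sign_off())"
```

```text
the job is handed in; nothing more can be done
None
```

I slid the small green board with two fingertips into the far right corner and pressed the start button fully down. I then retracted and handed the job in at about 25 s of the 62 s allowed.

**Seating:**
- The estimated push was about 3 N against the far edge and about 2–3 N against the right edge. The sideways force also includes drag on the glass, so these figures are approximate.
- The right-edge push was marginal at first because the fingers slipped on the board, so I firmed up the press and pushed both edges again.

**Press on the board:** It was mostly 6–9 N. It peaked at about 11.5 N during the last push, above the 6–9 N range but below the 14 N limit.

**Start button:** The press reached about 9 N, against the 4.2 N needed for full travel.

**Last checks:**
- The top camera shows the board square in the corner, with no strip of glass visible along either edge. That view resolves only about 2 mm per pixel, so a gap of a few tenths of a millimetre could go unseen.
- One check disagreed: image tracking before and after lift-off suggested small, inconsistent shifts of the board, up to 0.8 px. I put this down to the arm's moving shadow; the top view before the press showed nothing wrong.
- The arm finished clear of everything. The other things on the desk were never approached, but I took no final full picture of them.

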